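# Front up the staple cartons and clip tubs in their display lanes

## Task

Front up the stock on the shop table: in each of the two display lanes, push the whole row (four staple cartons in one, three round clip tubs in the other) along the lane as one train until its first piece is against the lane's end stop and the pieces all still touch. Only push with the fingers, without picking up or tipping any piece or letting a row come apart on the way, and leave everything else on the table where it is.

Things in the scene. Friction and masses are not known exactly. Their poses are not given: they have to be found in the camera images.
- carton_lane: Fixed grey lane with the row of four cartons, on the left or right: floor 250 mm long, top 3 mm above the table, open at the near end (x = -125 mm); two side walls, tops 12 mm above the table, 4 mm thick, 60 mm apart; aluminium end stop 30 mm tall, inner face at x = +115 mm. Origin: centre of underside, on the table; x along the lane to the stop (away from the robot, turned up to 0.2 rad), z up.
- tub_lane: Fixed grey lane with the row of three tubs, on the left or right: floor 250 mm long, top 3 mm above the table, open at the near end (x = -125 mm); two side walls, tops 12 mm above the table, 4 mm thick, 47 mm apart; aluminium end stop 30 mm tall, inner face at x = +115 mm. Origin: centre of underside, on the table; x along the lane to the stop (away from the robot, turned up to 0.2 rad), z up.
- carton1: Closed cardboard carton of staples, nearest the end stop: 30 mm along the lane, 56 mm across, 44 mm tall, about 0.15 kg, on the lane's floor, touching its neighbours. Origin: centre of its underside; x along the lane towards the stop, z up. Slides on the floor, is not fixed.
- carton2: Closed cardboard carton of staples, second from the end stop: 30 mm along the lane, 56 mm across, 44 mm tall, about 0.15 kg, on the lane's floor, touching its neighbours. Origin: centre of its underside; x along the lane towards the stop, z up. Slides on the floor, is not fixed.
- carton3: Closed cardboard carton of staples, third from the end stop: 30 mm along the lane, 56 mm across, 44 mm tall, about 0.15 kg, on the lane's floor, touching its neighbours. Origin: centre of its underside; x along the lane towards the stop, z up. Slides on the floor, is not fixed.
- carton4: Closed cardboard carton of staples, last of the row, nearest the open end: 30 mm along the lane, 56 mm across, 44 mm tall, about 0.15 kg, on the lane's floor, touching its neighbours. Origin: centre of its underside; x along the lane towards the stop, z up. Slides on the floor, is not fixed.
- tub1: Closed round white tub of paper clips with a black lid, nearest the end stop: upright cylinder 44 mm in diameter, 40 mm tall, about 0.12 kg, on the lane's floor, touching its neighbours. Origin: centre of its underside, z up. Slides on the floor, is not fixed.
- tub2: Closed round white tub of paper clips with a black lid, the middle one: upright cylinder 44 mm in diameter, 40 mm tall, about 0.12 kg, on the lane's floor, touching its neighbours. Origin: centre of its underside, z up. Slides on the floor, is not fixed.
- tub3: Closed round white tub of paper clips with a black lid, last of the row, nearest the open end: upright cylinder 44 mm in diameter, 40 mm tall, about 0.12 kg, on the lane's floor, touching its neighbours. Origin: centre of its underside, z up. Slides on the floor, is not fixed.
- stapler: Bystander: black desk stapler, 130 x 36 x 56 mm, lying between the lanes. Loose. Origin: centre of its underside.
- punch: Bystander: two-hole paper punch, 90 x 115 x 75 mm, at the left. Loose. Origin: centre of its underside.
- tape: Bystander: black tape dispenser, 150 x 55 x 80 mm, at the right. Loose. Origin: centre of its underside.
- mug: Bystander: white ceramic mug, 76 mm wide, 85 mm tall, at the right. Loose. Origin: centre of its underside.
- stamp: Bystander: turned wooden rubber stamp standing upright, 36 mm wide, 68 mm tall, between the near ends of the lanes. Loose. Origin: centre of its underside.
- eraser: Bystander: board eraser, 45 x 110 x 30 mm, at the left, near the robot. Loose. Origin: centre of its underside.
- spare_carton: Bystander: a single carton like those of the row, standing on the table between the far ends of the lanes; not part of the row. Loose. Origin: centre of its underside.
Mind the look-alikes: they are no part of the job. Leave any blue, orange or pink look-alike of the tub2 alone.

How it is judged:
By the outcome, as a careful person would: the job done as asked, in the order asked, and still so for the second after the job is handed in, with the robot touching nothing.
It also fails if it takes over 56 s, if anything falls off the work surface, if the arm or the gripper's body presses on something with over 40 N, if the wrist force passes 120 N, or if a joint passes its speed limit or range.

## Robot

A 6-joint arm with a two-finger parallel gripper is mounted at the origin on the work surface. World frame = base frame: x ahead of the robot, y to its left, z up, the work surface at z = 0. Lengths are in mm, angles in rad, forces in N, time in s.
With the tool pointing down it reaches from about 325 to 900 mm from the base axis. Payload 6.1 kg.
Tool frame: the origin (TCP) lies on the centre line of the jaws, within the pads' length; the fingertips stand 14 mm ahead of it and the grasp point (between the pads) lies 5 mm behind it (r.tcp_to_tips is the distance from the TCP to the fingertips, in mm); z points along the fingers, y is the line along which they close (so a half turn about z gives the same grasp; the last joint's range is limited). The gripper opens to 85 mm and grips with 20 to 120 N. Pads are 22 mm wide; open, the fingers measure 114 mm over their backs; the gripper's body (76 mm by 85 mm) begins 54 mm behind the grasp point. The pads swing forward as they close: fully open they stand 13 mm farther back than shut.
Start: joints at [-1.389, 0.22, 1.526, -0, 1.395, -0.126], TCP at [189.345, -595.621, 245.3] pointing down, gripper open.
Joint ranges: [-2.98, 2.98], [-0.91, 2.08], [0.09, 2.57], [-1.24, 4.39], [0.2, 2.65], [-2.68, 2.68]. Speed limits (rad/s): [2.57, 2.57, 3.01, 3.14, 3.14, 3.14].

## Interface

Orientations are given as a 3x3 rotation matrix whose columns are the frame's x, y, z axes.
In Python, from station import r, optics gives the robot as it stands.
- The arm moves only by the tool step_arm, never from a script. Its argument "rows" is a list of rows, each a list of 5 numbers: the opening, from 0 (shut) to 1 (fully open), then the shift along the tool's x, y, z in m, then the turn about the tool's z in rad. A call has 1 to 10 rows; each row is the pose to reach, as a shift and turn from the pose commanded when the call began, along the tool's axes at that moment; what a row does not reach only later rows make up. A row lasts 1/8 s, in which the tool goes at most 62.5 mm and 10.7 degrees, less where a joint would pass 70% of its speed; a pose out of reach is approached as far as the arm can. A call with a gripper value outside its range is refused whole. The fingers move at their own pace and stop on an object; the grip force is fixed at half the most. Time passes only in rows, so rows that repeat a pose let the fingers close. It gives the time, the measured TCP pose, the force, the opening and the grip force at its end, in the units of the state.
- r.observe(): the state, without advancing time (a new reading comes with each control period).
- optics.grab_frame(name): name is "side" or "top" or "wrist"; returns a dict with "frame" (384x512x3 uint8, red, green, blue), "range_z" (384x512 float32, mm along the optical axis (not along the pixel's ray), 0 where there is no reading), "fx", "fy", "cx", "cy" (pixels), "k1" (the pictures are not rectified: a ray, as slopes to the right and down, at radius r is drawn at 1 + k1 r^2 times it, then the intrinsics apply), "R" (3x3) and "t" (3): a world point X has camera coordinates R X + t. Camera axes: x right, y down, z forward; pixel columns grow to the right and rows downward; lengths in mm; the calibration is good to about 2 mm. A picture is of the moment at which its call begins.
- r.finish_job(): hands the job in; it is judged then, once.
Trained networks look in the newest picture that a camera, given by its name, has taken for a name from the list of things; names that differ only in an ending like _2 or _b are one class to them, and where a whole thing is asked for, a point or a joint stands for the part that bears it (a point fixed in the world has none). Each returns a list of dicts, best first, with "p" (0 to 1); they miss things now and then, are a little off and sometimes report something else, mostly with a low value. They report only what shows in the picture. A call takes as long as a camera call. They do not tell look-alikes from the thing itself.
- optics.cut_out(camera, query): "mask" (384x512 bool, what is visible of it).
- optics.tip_of(camera, query): "centre" ([x, y, z] in mm, in the coordinates of the camera as it stood for that picture, good to about 4 mm: a listed point, or the origin of a listed thing).
The state is a dict: "time": time; "joint_pos": joint angles; "joint_velocities": joint speeds; "effort": joint torques, N m; "position": TCP position; "eef_rot": TCP orientation; "contact_force": force on the tool from outside, world axes, zero at the start; "ft_torque": the same for the moment, N m; "gripper_width": opening from 0.0 (shut) to 1.0 (fully open); "gripper_force": force on a finger pad.
Only numpy, scipy, OpenCV 4.12 (cv2) and the standard library are available. Lean on these libraries where they do the work, as an engineer would, in place of code of your own. Each camera call takes 0.05 s, during which the arm holds its last target. There are 200 camera calls.

## Working session

There is one attempt and no reset: what is moved stays moved. The work goes in short steps, Python scripts to look and compute and a tool call to move; the robot and the scene stay as the last step left them, time stands still between calls to the robot, and variables do not carry over. Pictures are saved under pics/ and viewed, at most 10 in all, crops included, and the job is handed in when it is done.

Besides the shell and the picture viewer there is one more tool, called after "Emit:" in YAML: its name, and indented under it one key for each argument. step_arm: Moves the arm, as the interface text tells. Its arguments: {"type":"object","properties":{"rows":{"type":"array","items":{"type":"array","items":{"type":"number"}}}},"required":["rows"]}

```bash
mkdir -p pics; ls; cat > h.py <<'E'
import numpy as np, cv2
from station import r, optics
def world(f):
    H,W=f['range_z'].shape
    v,u=np.mgrid[0:H,0:W].astype(float)
    K=np.array([[f['fx'],0,f['cx']],[0,f['fy'],f['cy']],[0,0,1]])
    d=cv2.undistortPoints(np.stack([u.ravel(),v.ravel()],1)[:,None],K,np.array([f['k1'],0,0,0.]))[:,0]
    z=f['range_z'].ravel()
    c=np.c_[d*z[:,None],z]
    X=(c-np.array(f['t']))@np.array(f['R'])
    X[z==0]=np.nan
    return X.reshape(H,W,3)
def save(n,f): cv2.imwrite('pics/'+n,f['frame'][:,:,::-1])
E
python3 - <<'E'
from h import *
f=optics.grab_frame('top');save('top0.png',f)
X=world(f)
np.save('top0.npy',X)
for n in ['carton_lane','tub_lane','carton1','carton4','tub1','tub3','stapler','stamp','spare_carton','eraser','tape','mug','punch']:
    for d in optics.tip_of('top',n)[:5]:
        w=(np.array(d['centre'])-f['t'])@np.array(f['R']); print(n,round(d['p'],2),w.round())
print(f['R'],f['t'])
print(r.observe())
E
```

```text
pics
carton_lane 0.69 [523. 180.   1.]
carton_lane 0.41 [452.  -5.  -1.]
tub_lane 0.59 [ 560. -204.    3.]
tub_lane 0.44 [ 573. -204.    0.]
carton1 0.91 [517. 181.   2.]
carton1 0.77 [455. 192.   3.]
carton1 0.75 [545. 181.  -0.]
carton1 0.66 [486. 187.  -3.]
carton4 0.91 [517. 181.   2.]
carton4 0.77 [455. 192.   3.]
carton4 0.75 [545. 181.  -0.]
carton4 0.66 [486. 187.  -3.]
tub1 0.85 [ 568. -203.    0.]
tub1 0.85 [ 532. -200.   -1.]
tub1 0.84 [448. -93.  -2.]
tub1 0.77 [ 642. -100.    2.]
tub1 0.73 [560. -98.  -5.]
tub3 0.85 [ 568. -203.    0.]
tub3 0.85 [ 532. -200.   -1.]
tub3 0.84 [448. -93.  -2.]
tub3 0.77 [ 642. -100.    2.]
tub3 0.73 [560. -98.  -5.]
stapler 0.74 [563.  -1.  -1.]
stamp 0.52 [453. -10.   1.]
spare_carton 0.89 [699.  -3.  -1.]
spare_carton 0.29 [ 560. -204.    1.]
spare_carton 0.28 [560.  -3.  -1.]
eraser 0.8 [339. 314.  -1.]
tape 0.6 [ 575. -365.   -2.]
tape 0.41 [ 609. -211.   -0.]
tape 0.37 [ 560. -204.    1.]
mug 0.88 [ 373. -351.   -2.]
punch 0.56 [530. 391.   2.]
[[ 0.00627926 -0.99996676  0.00520016]
 [-0.98284814 -0.00713007 -0.18427883]
 [ 0.18430978
[... 222 characters left out ...]
_velocities': array([-1.33504026e-03,  8.21729684e-05, -3.94995998e-05, -1.18565864e-04,
        1.75073913e-03, -1.80211734e-03]), 'effort': array([-8.69433848e-05, -4.96683097e+01, -3.89643073e+01, -4.32778152e-04,
        6.33885193e-04,  2.37497386e-05]), 'position': array([ 189.34422945, -595.63330325,  245.34908074]), 'eef_rot': array([[ 9.53008490e-01,  3.02943588e-01,  1.99681477e-05],
       [ 3.02943589e-01, -9.53008487e-01, -7.50446207e-05],
       [-3.70447241e-06,  7.75673830e-05, -9.99999997e-01]]), 'contact_force': array([0.39879914, 0.21149415, 0.97797   ]), 'ft_torque': array([ 0.01800308,  0.04299522, -0.00763034]), 'gripper_force': 0.0, 'gripper_width': 1.0018043640818557}
```

View pics/top0.png

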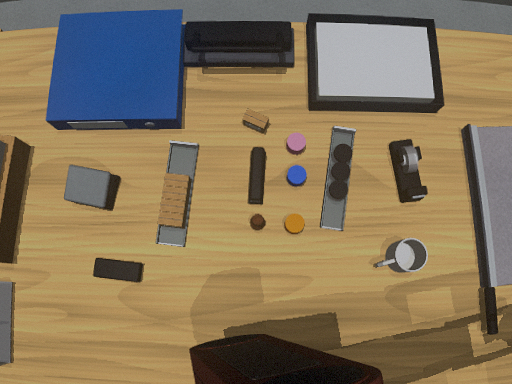

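The carton lane is on the left (about 178,193) and the tub lane on the right (about 338,178). The row's tubs have black lids, at (342,153), (340,171) and (338,189). The blue, pink and orange tubs are decoys. Next I'll fit the lanes.

```bash
python3 - <<'E'
from h import *
X=np.load('top0.npy').reshape(-1,3)
def box(x0,x1,y0,y1,z0,z1):
    m=(X[:,0]>x0)&(X[:,0]<x1)&(X[:,1]>y0)&(X[:,1]<y1)&(X[:,2]>z0)&(X[:,2]<z1); return X[m]
def rect(P,n):
    rc=cv2.minAreaRect(P[:,:2].astype(np.float32)); print(n,len(P),'z',np.median(P[:,2]).round(1),rc, cv2.boxPoints(rc).round(0).tolist())
rect(box(380,660,120,250,41,55),'cartons')
rect(box(400,680,-260,-150,38,50),'tubs')
rect(box(380,700,120,250,6,70),'clane')
rect(box(400,700,-260,-150,6,70),'tlane')
rect(box(585,680,120,250,22,36),'cstop')
rect(box(600,700,-260,-150,22,34),'tstop')
f=optics.grab_frame('side');save('side0.png',f)
print(f['t'], (-np.array(f['R']).T@f['t']).round())
E
```

```text
cartons 1273 z 46.6 ((499.79632568359375, 183.3021240234375), (57.93752670288086, 119.47561645507812), 83.39012145996094) [[437.0, 161.0], [556.0, 148.0], [562.0, 205.0], [444.0, 219.0]]
tubs 813 z 42.6 ((570.6561889648438, -202.171875), (45.20564270019531, 131.5393524169922), 83.57164764404297) [[503.0, -217.0], [633.0, -232.0], [639.0, -187.0], [508.0, -172.0]]
clane 2170 z 45.1 ((546.5115966796875, 179.56951904296875), (304.7874450683594, 119.89666748046875), 4.323866844177246) [[390.0, 228.0], [399.0, 108.0], [703.0, 131.0], [694.0, 251.0]]
tlane 1455 z 40.2 ((552.9381713867188, -218.5326385498047), (90.9270248413086, 258.80084228515625), 81.30023956298828) [[418.0, -244.0], [674.0, -283.0], [688.0, -193.0], [432.0, -154.0]]
cstop 92 z 29.3 ((639.0187377929688, 168.01560974121094), (67.97953796386719, 7.291615009307861), 83.85558319091797) [[632.0, 135.0], [639.0, 134.0], [646.0, 201.0], [639.0, 202.0]]
tstop 82 z 27.9 ((651.7644653320312, -200.17169189453125), (48.30955505371094, 91.12638092041016), 54.93623352050781) [[601.0, -194.0], [675.0, -246.0], [703.0, -207.0], [628.0, -154.0]]
[416.31739782 213.28373279 957.53129313] [-92. 803. 695.]
```

View pics/side0.png

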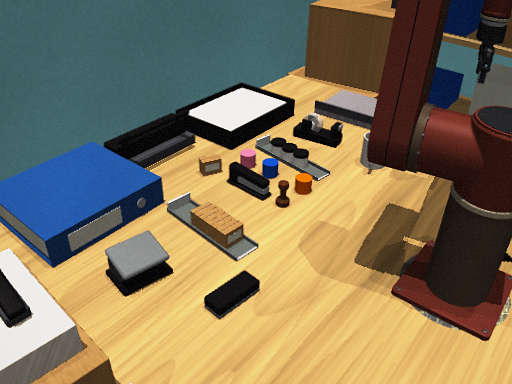

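The side view agrees with the top view, and nothing tall stands beside the lanes. I'll refine both rows and stops in lane axes and compute the first move.

```bash
cat >> h.py <<'E'
LANE={'c':(np.array([499.8,183.3]),np.radians(-6.6)),'t':(np.array([570.7,-202.2]),np.radians(-6.43))}
def lane(P,k):
    o,a=LANE[k]; u=np.array([np.cos(a),np.sin(a)]); n=np.array([-u[1],u[0]]); d=P[...,:2]-o
    return np.stack([d@u,d@n,P[...,2]],-1)
def shift(k,s,z,o=0):
    "tool-axes shift (m) from present TCP to lane coords (s,o) with TCP height z; turn"
    q=r.observe(); ori,a=LANE[k]; u=np.array([np.cos(a),np.sin(a)]); n=np.array([-u[1],u[0]])
    T=np.r_[ori+u*s+n*o,z]; R=np.array(q['eef_rot']); h=np.arctan2(R[1,0],R[0,0])
    return ((R.T@(T-q['position']))/1000).round(4),round(h-a,3),T
E
python3 - <<'E'
from h import *
X=np.load('top0.npy').reshape(-1,3); X=X[~np.isnan(X[:,0])]
for k in 'ct':
    L=lane(X,k); w={'c':36,'t':29}[k]; M=L[np.abs(L[:,1])<w]
    p=lambda m:(m[:,0].min().round(1),m[:,0].max().round(1),m[:,1].min().round(1),m[:,1].max().round(1),len(m)) if len(m) else None
    print(k,'row top',p(M[(M[:,2]>38)&(np.abs(M[:,0])<75)]))
    print('stop',p(M[(M[:,2]>23)&(M[:,2]<35)&(M[:,0]>75)&(M[:,0]<160)]))
    b=M[(M[:,2]>-1)&(M[:,2]<15)&(M[:,0]<-75)&(M[:,0]>-220)]
    for s in range(-180,-70,8):
        q=b[(b[:,0]>=s)&(b[:,0]<s+8)]; 
        if len(q): print(s,np.median(q[np.abs(q[:,1])<18][:,2]).round(1), q[q[:,2]>8][:,1].round(0).tolist())
print(r.tcp_to_tips, shift('t',-110,120))
E
```

```text
c row top (np.float64(-59.8), np.float64(59.7), np.float64(-29.0), np.float64(29.0), 1290)
stop (np.float64(136.3), np.float64(143.8), np.float64(-33.2), np.float64(34.8), 87)
-180 1.8 []
-172 0.9 []
-164 1.2 []
-156 0.9 []
-148 1.0 []
-140 0.4 []
-132 0.7 []
-124 0.7 []
-116 1.6 []
-108 1.0 [34.0, 31.0, 31.0, 18.0, -28.0]
-100 2.9 [33.0, 31.0, 32.0, 30.0, 35.0, 32.0, 30.0, -31.0, -27.0, -31.0, -34.0, -32.0, -35.0, -32.0, -35.0]
-92 3.0 [34.0, 33.0, 32.0, 34.0, 31.0, 33.0, 31.0, -33.0, -35.0, -31.0, -33.0, -35.0, -31.0, -34.0]
-84 3.1 [33.0, 31.0, 32.0, 30.0, 32.0, 31.0, 32.0, -10.0, -32.0, -34.0, -32.0, -34.0, -32.0]
-76 3.3 [-31.0, -33.0]
t row top (np.float64(-65.8), np.float64(65.7), np.float64(-22.6), np.float64(22.6), 813)
stop (np.float64(105.0), np.float64(114.2), np.float64(-27.9), np.float64(21.9), 69)
-180 0.8 []
-172 0.7 []
-164 0.9 []
-156 1.2 []
-148 0.2 []
-140 1.7 []
-132 3.1 [17.0, -20.0, -23.0, -21.0, -23.0, -21.0, -21.0, -23.0]
-124 3.2 [28.0, -23.0, -21.0, -22.0, -23.0]
-116 3.1 [28.0, 9.0, 28.0, -21.0, 28.0, -21.0, -24.0, -22.0, -25.0, -23.0, -24.0]
-108 2.8 [27.0, 29.0, 26.0, 28.0, -21.0, -23.0, -21.0, -24.0, -23.0, -24.0]
-100 3.4 [28.0, 27.0, 27.0, 27.0, -23.0, -25.0, -23.0, -25.0, -23.0, -26.0]
-92 2.4 [28.0, 26.0, 28.0, 28.0, 13.0, -22.0, -24.0, -23.0, -25.0, -23.0, -25.0]
-84 3.0 [26.0, 29.0, 27.0, 28.0, 27.0, -26.0, 11.0, -24.0, -26.0, -24.0, -22.0, -25.0]
-76 4.1 [27.0, -24.0]
14.0 (array([ 0.3822, -0.3043,  0.1253]), np.float64(0.42), array([ 461.39196403, -189.88118222,  120.        ]))
```

```bash
sed -i 's/np.radians(-6.43)/np.radians(-7.9)/' h.py; python3 - <<'E'
from h import *
print(shift('t',-100,200))
E
```

```text
(array([ 0.3924, -0.3025,  0.0453]), np.float64(0.446), array([ 471.64905368, -188.4555454 ,  200.        ]))
```

Emit:
step_arm:
  rows:
    - [0, 0.04, -0.031, 0, 0.05]
    - [0, 0.08, -0.062, 0, 0.1]
    - [0, 0.12, -0.093, 0, 0.15]
    - [0, 0.16, -0.124, 0, 0.2]
    - [0, 0.2, -0.155, 0, 0.25]
    - [0, 0.24, -0.186, 0, 0.3]
    - [0, 0.29, -0.223, 0.01, 0.35]
    - [0, 0.34, -0.262, 0.02, 0.4]
    - [0, 0.38, -0.293, 0.035, 0.446]
    - [0, 0.392, -0.3025, 0.045, 0.446]

```text
time: 2.0
position: [472.3, -186.0, 199.7]
eef_rot: [[0.991, -0.134, -0.0], [-0.134, -0.991, 0.001], [-0.0, -0.001, -1.0]]
contact_force: [-0.8, -0.1, -0.6]
gripper_width: -0.001
gripper_force: 0.0
```

```bash
python3 - <<'E'
from h import *
f=optics.grab_frame('wrist');save('w1.png',f); X=world(f); np.save('w1.npy',X)
print(shift('t',-95,50))
X=X.reshape(-1,3);X=X[~np.isnan(X[:,0])];L=lane(X,'t');M=L[(np.abs(L[:,1])<30)]
for z0,z1 in [(38,48),(8,15)]:
  for s in range(-136,116,16):
    q=M[(M[:,0]>=s)&(M[:,0]<s+16)&(M[:,2]>z0)&(M[:,2]<z1)]
    if len(q)>5: print(z0,s,len(q),q[:,0].min().round(1),q[:,1].min().round(1),q[:,1].max().round(1), q[:,2].mean().round(1))
q=M[(M[:,2]>200)]; print(len(q))
E
```

```text
(array([0.0055, 0.0032, 0.1484]), np.float64(0.003), array([ 476.60160099, -189.14276813,   50.        ]))
38 -72 352 -66.6 -18.3 18.7 43.0
38 -56 839 -55.7 -21.8 21.5 43.0
38 -40 662 -39.4 -21.4 21.3 43.0
38 -24 648 -23.7 -21.4 19.9 43.2
38 -8 982 -7.9 -22.4 21.5 43.2
38 8 642 8.2 -20.1 18.7 43.0
38 24 945 24.0 -22.7 20.0 43.1
38 40 858 40.0 -23.4 20.8 43.0
8 -136 95 -134.7 -25.8 28.0 11.7
8 -120 113 -119.9 -26.5 27.8 11.6
8 -104 120 -104.0 -27.0 27.5 11.5
8 -88 120 -87.9 -26.6 27.2 11.4
8 -72 133 -72.0 -27.1 27.9 11.4
8 -56 106 -55.8 -27.4 27.7 11.5
8 -40 135 -39.8 -27.2 27.3 11.8
8 -24 144 -23.5 -27.6 27.0 11.8
8 -8 123 -7.7 -28.0 26.6 12.1
8 8 150 8.6 -28.2 26.3 12.0
8 24 179 24.1 -28.2 25.9 11.8
8 40 145 40.1 -28.4 26.7 11.6
8 56 52 56.2 -28.8 26.4 11.6
20904
```

View pics/w1.png

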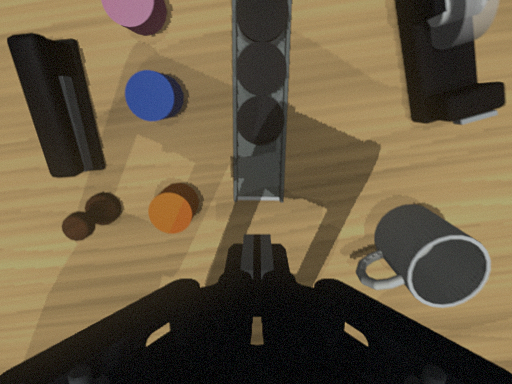

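The shut fingers show at (258,240). They line up with the tub lane, whose near end is at (258,198), and tub3 is at (261,120). Next I'll read the tip height and work out the descent.

```bash
sed -i 's/np.radians(-7.9)/np.radians(-8.5)/' h.py; python3 - <<'E'
from h import *
X=np.load('w1.npy')
print(X[234:262:3,246].round(0),X[234:262:3,270].round(0)[:3], X[234:250:5,258].round(0))
print(shift('t',-90,25,-0.5), r.observe()['position'])
E
```

```text
[[ 482. -181.  190.]
 [ 482. -182.  194.]
 [ 483. -182.  198.]
 [ 483. -182.  201.]
 [ 482. -182.  203.]
 [ 482. -182.  206.]
 [ 482. -182.  209.]
 [ 482. -182.  212.]
 [ 483. -182.  215.]
 [ 482. -182.  216.]] [[ 393. -190.    1.]
 [ 481. -193.  194.]
 [ 481. -193.  197.]] [[ 482. -187.  190.]
 [ 481. -187.  195.]
 [ 482. -187.  201.]
 [ 482. -187.  207.]]
(array([0.0105, 0.0028, 0.1734]), np.float64(0.014), array([ 481.61466759, -189.39166093,   25.        ])) [ 471.8339765  -185.54580804  198.39380948]
```

Emit:
step_arm:
  rows:
    - [0, 0.004, 0.003, 0.03, 0.014]
    - [0, 0.008, 0.003, 0.07, 0.014]
    - [0, 0.008, 0.003, 0.11, 0.014]
    - [0, 0.008, 0.003, 0.14, 0.014]
    - [0, 0.008, 0.003, 0.158, 0.014]
    - [0, 0.008, 0.003, 0.168, 0.014]
    - [0, 0.008, 0.003, 0.173, 0.014]
    - [0, 0.008, 0.003, 0.173, 0.014]

```text
time: 3.05
position: [479.3, -193.0, 27.9]
eef_rot: [[0.988, -0.152, 0.001], [-0.152, -0.988, -0.001], [0.001, 0.0, -1.0]]
contact_force: [-0.5, 0.3, 0.2]
gripper_width: 0.003
gripper_force: 0.0
```

```bash
python3 - <<'E'
from h import *
q=r.observe(); print(lane(q['position'],'t'),q['contact_force'],shift('t',-80,24.5,-0.5), shift('t',28,24.5,-0.5))
f=optics.grab_frame('wrist');save('w2.png',f)
E
```

```text
[-91.80164556  -4.42625861  27.88636042] [-0.49022232  0.27997636  0.16523983] (array([ 0.0118, -0.004 ,  0.0034]), np.float64(-0.004), array([ 491.50482623, -190.86975504,   24.5       ])) (array([ 0.1198, -0.0044,  0.0035]), np.float64(-0.004), array([ 598.31853947, -206.83317144,   24.5       ]))
```

View pics/w2.png

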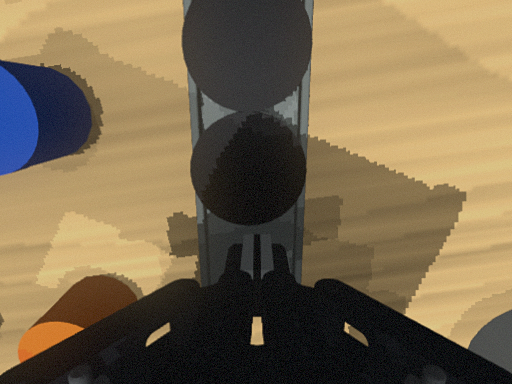

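The fingers (258,250) sit about 4 mm right of the lane centre, with tub3 just ahead at (248,168). I'll correct that and start pushing slowly.

Emit:
step_arm:
  rows:
    - [0, 0.002, -0.002, 0.001, 0]
    - [0, 0.004, -0.004, 0.003, 0]
    - [0, 0.007, -0.004, 0.003, 0]
    - [0, 0.01, -0.004, 0.003, 0]
    - [0, 0.012, -0.004, 0.003, 0]
    - [0, 0.014, -0.004, 0.003, 0]
    - [0, 0.016, -0.004, 0.003, 0]
    - [0, 0.018, -0.004, 0.003, 0]
    - [0, 0.021, -0.004, 0.003, 0]
    - [0, 0.024, -0.004, 0.003, 0]

```text
time: 4.35
position: [503.1, -192.2, 24.1]
eef_rot: [[0.988, -0.152, -0.0], [-0.152, -0.988, 0.0], [-0.0, -0.0, -1.0]]
contact_force: [-3.1, 0.6, 0.1]
gripper_width: 0.002
gripper_force: 1.3
```

```bash
python3 - <<'E'
from h import *
q=r.observe(); print(lane(q['position'],'t'),q['contact_force'])
f=optics.grab_frame('top'); X=world(f).reshape(-1,3);X=X[~np.isnan(X[:,0])];L=lane(X,'t')
M=L[(np.abs(L[:,1])<24)&(L[:,2]>38)&(L[:,2]<48)&(L[:,0]>-50)]; print(M[:,0].max(), len(M))
M=L[(np.abs(L[:,1])<24)&(L[:,2]>24)&(L[:,2]<35)&(L[:,0]>95)]; print(M[:,0].min(), np.median(M[:,0]))
E
```

```text
[-68.37018892  -0.14808631  24.11731705] [-3.09100254  0.62174831  0.12388176]
411.34675852213394 363
105.72192647312652 166.98199651330822
```

Emit:
step_arm:
  rows:
    - [0, 0.002, 0, 0, 0]
    - [0, 0.0045, 0, 0, 0]
    - [0, 0.007, 0, 0, 0]
    - [0, 0.0095, 0, 0, 0]
    - [0, 0.012, 0, 0, 0]
    - [0, 0.0145, 0, 0, 0]
    - [0, 0.017, 0, 0, 0]
    - [0, 0.0195, 0, 0, 0]
    - [0, 0.022, 0, 0, 0]
    - [0, 0.024, 0, 0, 0]

```text
time: 5.65
position: [527.0, -196.0, 24.3]
eef_rot: [[0.988, -0.152, -0.0], [-0.152, -0.988, -0.0], [0.0, 0.0, -1.0]]
contact_force: [-3.1, 0.3, -1.2]
gripper_width: -0.003
gripper_force: 0.9
```

Emit:
step_arm:
  rows:
    - [0, 0.001, 0, 0, 0]
    - [0, 0.002, 0, 0, 0]
    - [0, 0.003, 0, 0, 0]
    - [0, 0.004, 0, 0, 0]
    - [0, 0.005, 0, 0, 0]

```text
time: 6.28
position: [531.9, -196.8, 24.3]
eef_rot: [[0.988, -0.152, 0.0], [-0.152, -0.988, 0.0], [0.0, -0.0, -1.0]]
contact_force: [-2.2, 0.9, -1.0]
gripper_width: -0.002
gripper_force: 1.0
```

```bash
cat >> h.py <<'E'
def rowscan(k,n):
    f=optics.grab_frame('top'); save(n,f); L=lane(world(f),k); im=f['frame']
    q=r.observe(); print('tcp',lane(q['position'],k).round(1),q['contact_force'].round(1))
    m=(np.abs(L[...,1])<10)&(L[...,0]>-60)&(L[...,0]<150)&(L[...,2]<60)
    P=L[m]
    for s in range(40,150,3):
        q=P[(P[:,0]>=s)&(P[:,0]<s+3)]
        if len(q): print(s,np.median(q[:,2]).round(0),end=' | ')
    ys,xs=np.where(m); x0,x1,y0,y1=xs.min()-25,xs.max()+25,ys.min()-15,ys.max()+15
    cv2.imwrite('pics/c_'+n,cv2.resize(im[y0:y1,x0:x1,::-1],None,fx=5,fy=5,interpolation=cv2.INTER_CUBIC)[:590,:790])
E
python3 -c "
from h import *
rowscan('t','t1.png')"
```

```text
tcp [-39.1  -0.4  24.3] [-1.4 -0.1 -0.5]
124 -2.0 | 127 1.0 | 130 -2.0 | 133 0.0 | 136 -2.0 | 139 -1.0 | 142 0.0 | 145 -0.0 | 148 -0.0 |
```

View pics/c_t1.png

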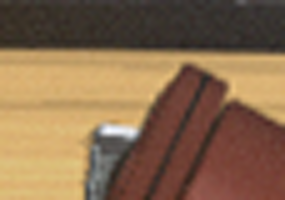

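The arm hides the row in the top view; only the stop shows, at (115,130). I'll rely on the force reading and creep forward.

Emit:
step_arm:
  rows:
    - [0, 0.001, 0, 0, 0]
    - [0, 0.002, 0, 0, 0]
    - [0, 0.003, 0, 0, 0]

```text
time: 6.7
position: [534.8, -197.2, 24.3]
eef_rot: [[0.988, -0.152, -0.0], [-0.152, -0.988, 0.0], [-0.0, -0.0, -1.0]]
contact_force: [-2.1, 0.3, -0.2]
gripper_width: -0.002
gripper_force: 1.0
```

Emit:
step_arm:
  rows:
    - [0, 0.001, 0, 0, 0]
    - [0, 0.002, 0, 0, 0]

```text
time: 6.95
position: [535.4, -197.2, 24.2]
eef_rot: [[0.988, -0.151, -0.003], [-0.151, -0.988, 0.001], [-0.003, -0.0, -1.0]]
contact_force: [-9.4, 1.0, 7.3]
gripper_width: 0.002
gripper_force: 5.2
```

The force jumped to 9 N where the stop was expected, so the row is seated. I'll back off slowly and check.

Emit:
step_arm:
  rows:
    - [0, 0, 0, 0, 0]
    - [0, -0.002, 0, 0, 0]
    - [0, -0.005, 0, 0, 0]
    - [0, -0.012, 0, 0, 0]
    - [0, -0.025, 0, 0, 0]
    - [0, -0.04, 0, -0.01, 0]
    - [0, -0.05, 0, -0.06, 0]
    - [0, -0.05, 0, -0.12, 0]
    - [0, -0.05, 0, -0.17, 0]
    - [0, -0.05, 0, -0.17, 0]

```text
time: 8.2
position: [489.5, -191.4, 199.6]
eef_rot: [[0.988, -0.152, 0.009], [-0.152, -0.988, -0.005], [0.009, 0.004, -1.0]]
contact_force: [-0.3, -0.0, -1.0]
gripper_width: 0.001
gripper_force: 0.0
```

```bash
python3 - <<'E'
from h import *
f=optics.grab_frame('wrist');save('w3.png',f); L=lane(world(f),'t')
P=L[(np.abs(L[...,1])<24)]; P=P[P[:,2]<60]
T=P[(P[:,2]>39)]; print('row',T[:,0].min(),T[:,0].max())
S=P[(P[:,2]>25)&(P[:,2]<34)&(P[:,0]>90)]; print('stop',S[:,0].min() if len(S) else None)
print(shift('c',-88,200), r.observe()['position'])
E
```

```text
row -26.324389641587786 71.80626448210803
stop None
(array([-0.133 , -0.368 , -0.0047]), np.float64(-0.037), array([412.38319663, 193.41446924, 200.        ])) [ 488.01191838 -190.53594464  196.62516942]
```

View pics/w3.png

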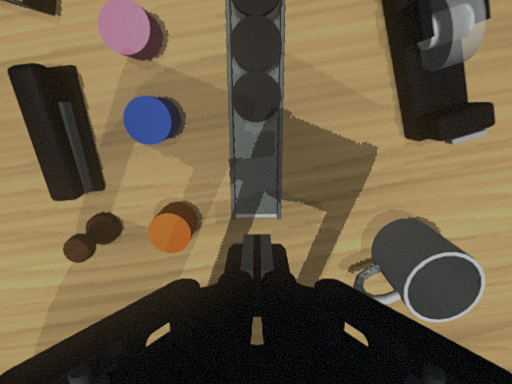

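Tub3's back edge is at s = -26, so the 132 mm row ends at 105.7, which is the stop face. The tubs are still touching, at (255,95), (256,42) and above. Now the cartons.

Emit:
step_arm:
  rows:
    - [0, -0.015, -0.04, 0, -0.01]
    - [0, -0.03, -0.085, 0, -0.02]
    - [0, -0.047, -0.13, 0, -0.035]
    - [0, -0.063, -0.175, 0, -0.037]
    - [0, -0.08, -0.22, 0, -0.037]
    - [0, -0.096, -0.265, 0, -0.037]
    - [0, -0.112, -0.31, 0, -0.037]
    - [0, -0.125, -0.345, 0, -0.037]
    - [0, -0.133, -0.368, 0, -0.037]
    - [0, -0.133, -0.368, 0, -0.037]

```text
time: 9.5
position: [409.8, 194.7, 192.2]
eef_rot: [[0.994, -0.112, -0.003], [-0.112, -0.994, -0.001], [-0.003, 0.001, -1.0]]
contact_force: [-0.4, -0.6, 0.1]
gripper_width: 0.001
gripper_force: 0.0
```

Emit:
step_arm:
  rows:
    - [0.15, 0, 0, 0, 0]
    - [0.15, 0, 0, 0, 0]
    - [0.15, 0, 0, 0, 0]

```text
time: 9.88
position: [411.8, 193.3, 194.2]
eef_rot: [[0.993, -0.116, -0.0], [-0.116, -0.993, -0.0], [-0.0, 0.0, -1.0]]
contact_force: [-0.4, 0.0, 0.6]
gripper_width: 0.15
gripper_force: 0.0
```

```bash
python3 - <<'E'
from h import *
f=optics.grab_frame('wrist');save('w4.png',f); W=world(f); L=lane(W,'c')
P=L[(np.abs(L[...,1])<40)]; P=P[P[:,2]<60]
T=P[(P[:,2]>42)]; print('row',T[:,0].min(),T[:,1].min(),T[:,1].max())
for s in (-110,-95,-80,-40,0):
    q=P[(P[:,0]>=s)&(P[:,0]<s+15)&(P[:,2]>8)&(P[:,2]<15)]
    if len(q): print(s,q[:,0].min().round(1),q[:,1].min().round(1),q[:,1].max().round(1))
m=(L[...,2]>180)&(L[...,2]<195); print('tips',lane(W,'c')[m].min(0),L[m].max(0))
print(shift('c',-84,24.5), lane(r.observe()['position'],'c'))
f=optics.grab_frame('top');save('top1.png',f);L=lane(world(f),'t');P=L[np.abs(L[...,1])<22]
T=P[(P[:,2]>39)&(P[:,2]<47)&(P[:,0]<130)&(P[:,0]>-60)];print('tubs',T[:,0].min(),T[:,0].max())
S=P[(P[:,2]>24)&(P[:,2]<34)&(P[:,0]>95)&(P[:,0]<130)];print('stop',S[:,0].min(),S[:,0].max())
E
```

```text
row -60.70642875992432 -26.933025122899547 29.926204100047848
-110 -102.7 -32.9 34.1
-95 -95.0 -32.7 34.8
-80 -79.8 -33.1 34.3
-40 -39.9 -32.7 35.1
0 0.5 -32.6 35.5
tips [-101.24863785  -19.4136883   180.14064502] [-78.38278651  20.43753122 194.97071539]
(array([ 4.500e-03, -1.000e-04,  1.698e-01]), np.float64(-0.001), array([416.35668769, 192.95472064,  24.5       ])) [-8.85453947e+01 -1.07898951e-01  1.94270564e+02]
tubs -25.63680036732 107.3026371593465
stop 106.0633972274143 114.00649082778739
```

View pics/w4.png

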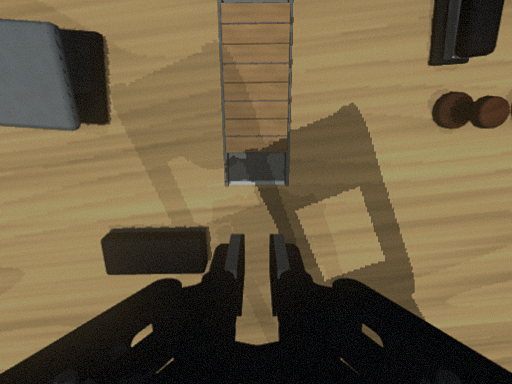

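The tubs are seated in the top view too (row end 107, stop 106). The carton row's back edge is at (257,152), and the fingers (237/280,240) straddle the lane's centre line. Descending.

Emit:
step_arm:
  rows:
    - [0.15, 0.004, -0.001, 0.04, 0]
    - [0.15, 0.004, -0.001, 0.08, 0]
    - [0.15, 0.004, -0.001, 0.12, 0]
    - [0.15, 0.004, -0.001, 0.145, 0]
    - [0.15, 0.004, -0.001, 0.16, 0]
    - [0.15, 0.004, -0.001, 0.169, 0]
    - [0.15, 0.004, -0.001, 0.169, 0]
    - [0.15, 0.004, -0.001, 0.169, 0]

```text
time: 10.98
position: [416.6, 194.8, 26.2]
eef_rot: [[0.993, -0.115, 0.002], [-0.115, -0.993, 0.0], [0.002, -0.001, -1.0]]
contact_force: [-0.4, 0.7, -0.2]
gripper_width: 0.148
gripper_force: 0.0
```

Emit:
step_arm:
  rows:
    - [0.15, 0.003, 0, 0, 0]
    - [0.15, 0.006, 0, 0, 0]
    - [0.15, 0.008, 0, 0, 0]
    - [0.15, 0.01, 0, 0, 0]
    - [0.15, 0.012, 0, 0, 0]
    - [0.15, 0.014, 0, 0, 0]
    - [0.15, 0.016, 0, 0, 0]
    - [0.15, 0.018, 0, 0, 0]
    - [0.15, 0.02, 0, 0, 0]
    - [0.15, 0.022, 0, 0, 0]

```text
time: 12.22
position: [436.3, 192.0, 25.0]
eef_rot: [[0.993, -0.115, -0.003], [-0.115, -0.993, -0.0], [-0.003, 0.001, -1.0]]
contact_force: [-5.5, 1.5, 5.1]
gripper_width: 0.153
gripper_force: 2.8
```

```bash
python3 - <<'E'
from h import *
q=r.observe(); print(lane(q['position'],'c'),q['contact_force'])
f=optics.grab_frame('wrist');save('w5.png',f)
E
```

```text
[-64.06535347   1.38308872  24.98755336] [-5.45049413  1.47004231  5.07385892]
```

View pics/w5.png

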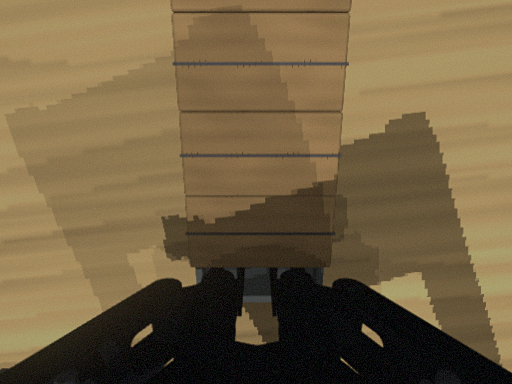

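The carton edges (rows 196, 111 and 12) are tight against each other, and the dark lines between them are tape on the boxes. The fingers are flat on carton4's back face at row 266. I'll keep pushing.

Emit:
step_arm:
  rows:
    - [0.15, 0.002, 0, 0, 0]
    - [0.15, 0.0045, 0, 0, 0]
    - [0.15, 0.007, 0, 0, 0]
    - [0.15, 0.0095, 0, 0, 0]
    - [0.15, 0.012, 0, 0, 0]
    - [0.15, 0.0145, 0, 0, 0]
    - [0.15, 0.017, 0, 0, 0]
    - [0.15, 0.0195, 0, 0, 0]
    - [0.15, 0.022, 0, 0, 0]
    - [0.15, 0.0245, 0, 0, 0]

```text
time: 13.52
position: [462.1, 189.2, 25.3]
eef_rot: [[0.993, -0.115, 0.0], [-0.115, -0.993, -0.0], [0.0, 0.0, -1.0]]
contact_force: [-1.7, -0.0, -1.3]
gripper_width: 0.15
gripper_force: 1.2
```

Emit:
step_arm:
  rows:
    - [0.15, 0.0025, 0, 0, 0]
    - [0.15, 0.005, 0, 0, 0]
    - [0.15, 0.0075, 0, 0, 0]
    - [0.15, 0.01, 0, 0, 0]
    - [0.15, 0.0125, 0, 0, 0]
    - [0.15, 0.015, 0, 0, 0]
    - [0.15, 0.0175, 0, 0, 0]
    - [0.15, 0.02, 0, 0, 0]
    - [0.15, 0.0225, 0, 0, 0]
    - [0.15, 0.025, 0, 0, 0]

```text
time: 14.78
position: [486.9, 186.3, 25.3]
eef_rot: [[0.993, -0.115, 0.0], [-0.115, -0.993, 0.0], [0.0, -0.0, -1.0]]
contact_force: [-2.3, -0.3, -1.5]
gripper_width: 0.151
gripper_force: 1.3
```

Emit:
step_arm:
  rows:
    - [0.15, 0.0015, 0, 0, 0]
    - [0.15, 0.003, 0, 0, 0]
    - [0.15, 0.0045, 0, 0, 0]
    - [0.15, 0.006, 0, 0, 0]
    - [0.15, 0.0075, 0, 0, 0]
    - [0.15, 0.009, 0, 0, 0]
    - [0.15, 0.0105, 0, 0, 0]
    - [0.15, 0.012, 0, 0, 0]
    - [0.15, 0.0135, 0, 0, 0]
    - [0.15, 0.0145, 0, 0, 0]

```text
time: 16.02
position: [501.3, 184.6, 25.3]
eef_rot: [[0.993, -0.115, 0.0], [-0.115, -0.993, -0.0], [0.0, 0.0, -1.0]]
contact_force: [-3.3, 0.7, 0.1]
gripper_width: 0.149
gripper_force: 1.9
```

Emit:
step_arm:
  rows:
    - [0.15, 0.001, 0, 0, 0]
    - [0.15, 0.002, 0, 0, 0]
    - [0.15, 0.003, 0, 0, 0]

```text
time: 16.4
position: [504.2, 184.3, 25.3]
eef_rot: [[0.993, -0.115, -0.0], [-0.115, -0.993, 0.0], [-0.0, -0.0, -1.0]]
contact_force: [-3.4, 1.3, 1.3]
gripper_width: 0.149
gripper_force: 1.9
```

Emit:
step_arm:
  rows:
    - [0.15, 0.001, 0, 0, 0]
    - [0.15, 0.002, 0, 0, 0]

```text
time: 16.65
position: [506.2, 184.1, 25.3]
eef_rot: [[0.993, -0.115, -0.0], [-0.115, -0.993, 0.0], [-0.0, -0.0, -1.0]]
contact_force: [-4.1, 1.1, 1.3]
gripper_width: 0.149
gripper_force: 2.0
```

Emit:
step_arm:
  rows:
    - [0.15, 0.001, 0, 0, 0]
    - [0.15, 0.002, 0, 0, 0]

```text
time: 16.9
position: [507.3, 184.0, 25.3]
eef_rot: [[0.993, -0.115, -0.002], [-0.115, -0.993, 0.0], [-0.002, 0.0, -1.0]]
contact_force: [-10.4, 0.9, 7.4]
gripper_width: 0.148
gripper_force: 5.2
```

The force rose to 10 N at the expected stop position, so I'll back off and check.

Emit:
step_arm:
  rows:
    - [0.15, 0, 0, 0, 0]
    - [0.15, -0.002, 0, 0, 0]
    - [0.15, -0.005, 0, 0, 0]
    - [0.15, -0.012, 0, 0, 0]
    - [0.15, -0.025, 0, 0, 0]
    - [0.15, -0.04, 0, -0.005, 0]
    - [0.15, -0.05, 0, -0.05, 0]
    - [0.15, -0.06, 0, -0.11, 0]
    - [0.15, -0.09, 0, -0.16, 0]
    - [0.15, -0.12, 0, -0.18, 0]

```text
time: 18.15
position: [388.9, 198.2, 209.0]
eef_rot: [[0.993, -0.115, 0.006], [-0.115, -0.993, 0.002], [0.005, -0.002, -1.0]]
contact_force: [0.7, 0.3, -1.4]
gripper_width: 0.15
gripper_force: 0.0
```

Emit:
step_arm:
  rows:
    - [0.15, 0, 0.05, 0, 0]
    - [0.15, 0, 0.1, 0, 0]
    - [0.15, 0, 0.14, 0, 0]
    - [0.15, 0, 0.17, 0, 0]
    - [0.15, 0, 0.18, 0, 0]
    - [0.15, 0, 0.18, 0, 0]

```text
time: 18.9
position: [368.0, 19.0, 205.3]
eef_rot: [[0.993, -0.116, 0.0], [-0.116, -0.993, 0.0], [0.0, -0.0, -1.0]]
contact_force: [0.3, -0.7, 0.3]
gripper_width: 0.15
gripper_force: 0.0
```

```bash
python3 - <<'E'
from h import *
f=optics.grab_frame('top');save('top2.png',f);W=world(f)
for k,h in (('c',42),('t',38.5)):
    L=lane(W,k);P=L[np.abs(L[...,1])<22]
    T=P[(P[:,2]>h)&(P[:,2]<52)&(P[:,0]<155)&(P[:,0]>-60)];print(k,'row',T[:,0].min(),T[:,0].max())
    S=P[(P[:,2]>24)&(P[:,2]<34)&(P[:,0]>95)&(P[:,0]<155)];print('stop',S[:,0].min(),S[:,0].max())
cv2.imwrite('pics/top2c.png',cv2.resize(f['frame'][100:270,130:380,::-1],None,fx=3,fy=3,interpolation=cv2.INTER_CUBIC))
E
```

```text
c row 16.613647245801136 137.6438761894462
stop 141.18970565953026 143.61622063131304
t row -25.835576267297125 108.45661452193934
stop 106.33726415250332 114.62198296006315
```

View pics/top2c.png

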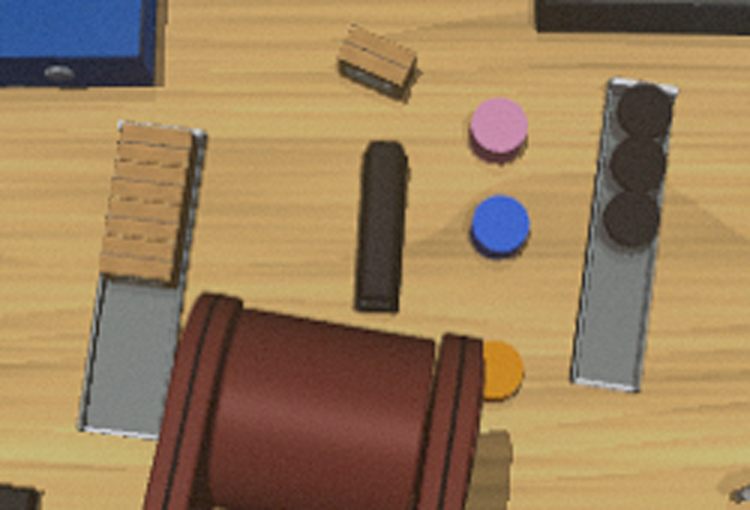

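Both rows stand against their stops with no gaps, the cartons at (150,200) and the tubs at (640,160). The visible bystanders haven't moved. Handing in.

```bash
python3 -c "
from station import r
print(r.finish_job())"
```

```text
the job is handed in; nothing more can be done
None
```

I pushed both rows against their end stops, with the pieces still touching in the last top picture, and handed the job in at about 19 s; peak measured push force was about 10 N.

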